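# Find the soft cone-pressing stand and push its tag down

### The job

Three sprung stands for pressing cones stand in a row on the table. With the fingertips, press each black pad down about a centimetre and let it go, starting with the stand at the robot's left, then the middle, then the right; then push the red tag of the stand with the softest spring all the way down, to mark it for repair. Leave the other two tags up, do not shift or lift the stands or anything else on the table, and finish clear of everything.

Things in the scene. Friction and masses are not known exactly. Their poses are not given: they have to be found in the camera images.
- pad_left_top (a point): Centre of the top face of the round black pad of the left stand (of three in a row, left and right as the robot sees them). Pad 70 mm wide, 12 mm thick, on a visible coil spring; unpressed, this point lies 80 mm above the table. The three stands look alike; which is softest changes from run to run and cannot be seen.
- tag_left_top (a point): Centre of the top face of the red tag on the left stand: a flat thumb tab 26 x 36 mm, 8 mm thick (36 mm across the base) on a thin stem. It starts 67 to 70 mm above the table; fully down its top is 45 mm above the table, 10 mm above the green base. It slides straight down against about 3 N of friction, stays where it is left, and does not spring back.
- pad_left (a joint): How far this pad is pressed down, m: 0 at rest, 0.018 at its stop; springs back. The pads start to move at about 1 N. The softest spring takes about 0.2 N more per mm, the two others 0.5 to 0.8 N per mm.
- tag_left (a joint): How far this tag is pushed down, m: 0 up, 0.025 fully down at its stop.
- stand_left: The green base (170 x 90 x 35 mm, 2.5 kg, loose) of the left stand, carrying its pad and tag; origin at the centre of its underside, on the table. x along its 170 mm length: the pad's centre at x = +40 mm, the tag's at x = -55 mm (towards the robot), both at y = 0; z up. Turned up to 0.3 rad.
- pad_middle_top (a point): Centre of the top face of the round black pad of the middle stand (of three in a row, left and right as the robot sees them). Pad 70 mm wide, 12 mm thick, on a visible coil spring; unpressed, this point lies 80 mm above the table. The three stands look alike; which is softest changes from run to run and cannot be seen.
- tag_middle_top (a point): Centre of the top face of the red tag on the middle stand: a flat thumb tab 26 x 36 mm, 8 mm thick (36 mm across the base) on a thin stem. It starts 67 to 70 mm above the table; fully down its top is 45 mm above the table, 10 mm above the green base. It slides straight down against about 3 N of friction, stays where it is left, and does not spring back.
- pad_middle (a joint): How far this pad is pressed down, m: 0 at rest, 0.018 at its stop; springs back. The pads start to move at about 1 N. The softest spring takes about 0.2 N more per mm, the two others 0.5 to 0.8 N per mm.
- tag_middle (a joint): How far this tag is pushed down, m: 0 up, 0.025 fully down at its stop.
- stand_middle: The green base (170 x 90 x 35 mm, 2.5 kg, loose) of the middle stand, carrying its pad and tag; origin at the centre of its underside, on the table. x along its 170 mm length: the pad's centre at x = +40 mm, the tag's at x = -55 mm (towards the robot), both at y = 0; z up. Turned up to 0.3 rad.
- pad_right_top (a point): Centre of the top face of the round black pad of the right stand (of three in a row, left and right as the robot sees them). Pad 70 mm wide, 12 mm thick, on a visible coil spring; unpressed, this point lies 80 mm above the table. The three stands look alike; which is softest changes from run to run and cannot be seen.
- tag_right_top (a point): Centre of the top face of the red tag on the right stand: a flat thumb tab 26 x 36 mm, 8 mm thick (36 mm across the base) on a thin stem. It starts 67 to 70 mm above the table; fully down its top is 45 mm above the table, 10 mm above the green base. It slides straight down against about 3 N of friction, stays where it is left, and does not spring back.
- pad_right (a joint): How far this pad is pressed down, m: 0 at rest, 0.018 at its stop; springs back. The pads start to move at about 1 N. The softest spring takes about 0.2 N more per mm, the two others 0.5 to 0.8 N per mm.
- tag_right (a joint): How far this tag is pushed down, m: 0 up, 0.025 fully down at its stop.
- stand_right: The green base (170 x 90 x 35 mm, 2.5 kg, loose) of the right stand, carrying its pad and tag; origin at the centre of its underside, on the table. x along its 170 mm length: the pad's centre at x = +40 mm, the tag's at x = -55 mm (towards the robot), both at y = 0; z up. Turned up to 0.3 rad.
- cone_1_mid (a point): Cream moulded cone on a white disc, 56 mm wide, 100 mm tall, loose, between the left and middle stands; point on its axis 50 mm up. Leave alone.
- cone_2_mid (a point): Cream moulded cone on a white disc, 56 mm wide, 100 mm tall, loose, between the middle and right stands; point on its axis 50 mm up. Leave alone.
- spatula_mid (a point): Wooden-handled spatula lying to the right of the stands; point on it near the middle. Leave alone.
Things that resemble listed ones, but are neither listed nor needed, are in the scene too. Leave any pink look-alike of the stand_middle alone.

How it is judged:
By the outcome, as a careful person would: the job done as asked, in the order asked, and still so for the second after the job is handed in, with the robot touching nothing.
It also fails if it takes over 58 s, if anything falls off the work surface, if the arm or the gripper's body presses on something with over 40 N, if the wrist force passes 120 N, or if a joint passes its speed limit or range.

### The arm

A 6-joint arm with a two-finger parallel gripper is mounted at the origin on the work surface. World frame = base frame: x ahead of the robot, y to its left, z up, the work surface at z = 0. Lengths are in m, angles in rad, forces in N, time in s.
With the tool pointing down it reaches from about 0.4 to 0.825 m from the base axis. Payload 7 kg.
Tool frame: the origin (TCP) lies at the very end of the fingers, on their centre line; the grasp point (between the pads) lies 19 mm behind it; x points along the fingers, y is the direction in which the jaws open and shut, and the axes are right-handed (so a half turn about x gives the same grasp; the last joint's range is limited). The gripper opens to 88 mm and grips with 3 to 60 N. Pads are 19 mm wide; open, the fingers measure 130 mm over their backs; the gripper's body (78 mm by 193 mm) begins 47 mm behind the grasp point.
Start: joints at [-0.825, 0.359, 0.012, 0, -1.224, -0.288], TCP at [0.298, -0.605, 0.227] pointing down, gripper open.
Joint ranges: [-3.07, 3.07], [-1.43, 2.12], [-1.02, 1.25], [-3.03, 1.67], [-3.05, -0], [-3.03, 3.03]. Speed limits (rad/s): [2.39, 2.39, 3.01, 3.14, 3.14, 3.14].

### API

Orientations are given as [roll, pitch, yaw] about the fixed x, y, z axes, in that order (R = Rz(yaw) Ry(pitch) Rx(roll)).
In Python, from station import arm gives the robot as it stands.
- The arm moves only by the shell command python3 -m inch 'ROWS' [OPENING] [FORCE]. ROWS is text: rows parted by semicolons, each of 6 numbers parted by spaces: the shift along the world's x, y, z in units of 30 mm (1.0 is 30 mm), then the turn, a rotation vector about the world's x, y, z in units of 5 degrees (1.0 is 5 degrees). In form: dx dy dz wx wy wz; .... A call has 1 to 12 rows; each row shifts and turns the commanded pose from where the row before left it; what a row does not reach is not made up. A row lasts 1/8 s, in which the tool goes at most 62.5 mm and 10.7 degrees, less where a joint would pass 70% of its speed; a pose out of reach is approached as far as the arm can. A call is refused whole if a number of a shift passes 1 or a number of a turn 1, either way. A call with a gripper value outside its range is refused whole. OPENING is the opening, from 0 (shut) to 1 (fully open), set as the call begins (- or left out, the last holds). The fingers move at their own pace and stop on an object; FORCE is the grip in N (left out, the last holds). Time passes only in rows, so rows that do not move let the fingers close. It gives the time, the measured TCP pose, the force and the opening at its end, in the units of the state.
- arm.get_state(): the state, without advancing time (a new reading comes with each control period).
- arm.grab_frame(name): name is "scene" or "top"; returns a dict with "frame" (384x512x3 uint8, red, green, blue), "range_z" (384x512 float32, m along the optical axis (not along the pixel's ray), 0 where there is no reading), "mtx" (3x3 intrinsics, pixels), "pose" (4x4, takes a point from camera to world coordinates). Camera axes: x right, y up, looking along -z (the intrinsics and any distortion apply to the point x, -y, -z); pixel columns grow to the right and rows downward; lengths in m; the calibration is good to about 2 mm. A picture is of the moment at which its call begins.
- arm.job_done(): hands the job in, once; it reports no verdict.
Trained networks look in a picture, given as the dict that the camera call returned (one of the last four; its "shot" number tells which), for a name from the list of things; names that differ only in an ending like _2 or _b are one class to them, and where a whole thing is asked for, a point or a joint stands for the part that bears it (a point fixed in the world has none). Each returns a list of dicts, best first, with "confidence" (0 to 1); they miss things now and then, are a little off and sometimes report something else, mostly with a low value. They report only what shows in the picture. A call takes as long as a camera call. They do not tell look-alikes from the thing itself.
- arm.search_frame(picture, target): "extent" ([centre column, centre row, width, height] as shares, 0 to 1, of the picture: columns of its width, rows of its height, round what is visible of it).
- arm.masks_of(picture, target): "mask" (384x512 bool, what is visible of it) and "extent" ([centre column, centre row, width, height] as shares, 0 to 1, of the picture: columns of its width, rows of its height, round what is visible of it).
- arm.place_of(picture, target): "position" ([column, row] as shares, 0 to 1, of the picture: columns of its width, rows of its height: a listed point, or the origin of a listed thing).
The state is a dict: "t": time; "q": joint angles; "qd": joint speeds; "joint_efforts": joint torques, N m; "eef_pos": TCP position; "ee_rot": TCP orientation; "force": force on the tool from outside, world axes, zero at the start; "moment": the same for the moment, N m; "width": finger opening in m.
Only numpy, scipy, OpenCV 4.12 (cv2) and the standard library are available. Lean on these libraries where they do the work, as an engineer would, in place of code of your own. Each camera call takes 0.05 s, during which the arm holds its last target. There are 200 camera calls.

## Working session

There is one attempt and no reset: what is moved stays moved. The work goes in short steps, Python scripts to look and compute and a shell command to move; the robot and the scene stay as the last step left them, time stands still between calls to the robot, and variables do not carry over. Pictures are saved under pics/ and viewed, about 8 in all and at most 12, crops included, and the job is handed in when it is done.

```bash
ls; mkdir -p pics; cat > h.py <<'E'
import numpy as np, cv2
from station import arm
def world(p,u,v,z=None):
    """pixel -> world; by depth, or on plane z"""
    K=p["mtx"];T=np.array(p["pose"])
    x=(u-K[0][2])/K[0][0]; y=(v-K[1][2])/K[1][1]
    d=np.array([x,-y,-1.]); R=T[:3,:3];t=T[:3,3]
    if z is None: s=float(p["range_z"][int(round(v)),int(round(u))])
    else: s=(z-t[2])/(R@d)[2]
    return t+R@d*s
E
python3 - <<'E'
from h import *
print({k:np.round(v,3) if not isinstance(v,str) else v for k,v in arm.get_state().items()})
for n in("scene","top"):
    p=arm.grab_frame(n); print(n,[k for k in p],np.round(p["pose"],2).tolist())
    cv2.imwrite(f"pics/{n}0.png",p["frame"][:,:,::-1])
    for t in["pad_left_top","pad_middle_top","pad_right_top","tag_left_top","tag_middle_top","tag_right_top","stand_left"]:
        z=.08 if "pad" in t else .068 if 'tag' in t else 0
        for r in arm.place_of(p,t)[:4]:
            u,v=r["position"][0]*512,r["position"][1]*384
            print(n,t,round(r["confidence"],2),round(u),round(v),np.round(world(p,u,v,z),3),np.round(world(p,u,v),3))
E
```

```text
pics
{'t': np.float64(0.0), 'q': array([-0.825,  0.359,  0.011, -0.   , -1.224, -0.288]), 'qd': array([ 0.   ,  0.002,  0.001,  0.001, -0.001,  0.001]), 'joint_efforts': array([ 1.0000e-03, -5.8272e+01,  2.9306e+01,  6.9970e+00,  7.0000e-03,
       -0.0000e+00]), 'eef_pos': array([ 0.298, -0.605,  0.226]), 'ee_rot': array([1.657, 1.569, 2.115]), 'force': array([-0.365,  0.796,  0.011]), 'moment': array([ 0.079, -0.01 ,  0.032]), 'width': np.float64(0.087)}
scene ['frame', 'range_z', 'mtx', 'pose', 'shot'] [[0.59, -0.64, 0.49, 0.94], [0.8, 0.48, -0.35, -0.38], [-0.01, 0.6, 0.8, 0.82], [0.0, 0.0, 0.0, 1.0]]
scene pad_left_top 0.68 377 154 [0.573 0.289 0.08 ] [0.573 0.289 0.079]
scene pad_left_top 0.59 249 237 [ 0.574 -0.143  0.08 ] [ 0.573 -0.143  0.078]
scene pad_middle_top 0.97 230 151 [ 0.32  -0.028  0.08 ] [ 0.319 -0.027  0.078]
scene pad_middle_top 0.74 305 211 [0.596 0.009 0.08 ] [0.595 0.01  0.079]
scene pad_middle_top 0.62 287 221 [ 0.593 -0.044  0.08 ] [ 0.572 -0.024  0.035]
scene pad_right_top 0.64 180 271 [ 0.553 -0.314  0.08 ] [ 0.553 -0.314  0.08 ]
scene tag_left_top 0.61 
[... 706 characters left out ...]
13, 0.99, 0.9], [0.0, 0.0, 0.0, 1.0]]
top pad_left_top 0.68 349 179 [ 0.557 -0.314  0.08 ] [ 0.558 -0.315  0.078]
top pad_left_top 0.66 96 168 [0.575 0.289 0.08 ] [0.574 0.288 0.082]
top pad_middle_top 0.8 223 279 [ 0.32  -0.022  0.08 ] [ 0.32  -0.022  0.081]
top pad_middle_top 0.75 215 163 [0.592 0.005 0.08 ] [0.593 0.005 0.079]
top pad_right_top 0.84 352 181 [ 0.554 -0.321  0.08 ] [ 0.554 -0.322  0.077]
top tag_left_top 0.76 90 208 [0.478 0.301 0.068] [0.479 0.303 0.064]
top tag_middle_top 0.53 263 263 [ 0.357 -0.112  0.068] [ 0.357 -0.112  0.069]
top tag_right_top 0.63 341 220 [ 0.46  -0.297  0.068] [ 0.46  -0.297  0.069]
top stand_left 0.87 108 189 [0.535 0.291 0.   ] [0.53  0.276 0.035]
```

```bash
python3 - <<'E'
import cv2
a=cv2.imread("pics/scene0.png");b=cv2.imread("pics/top0.png")
cv2.imwrite("pics/scene0b.png",cv2.resize(a,(800,600)));cv2.imwrite("pics/top0b.png",cv2.resize(b,(800,600)))
E
```

```text
(no output)
```

View pics/scene0b.png

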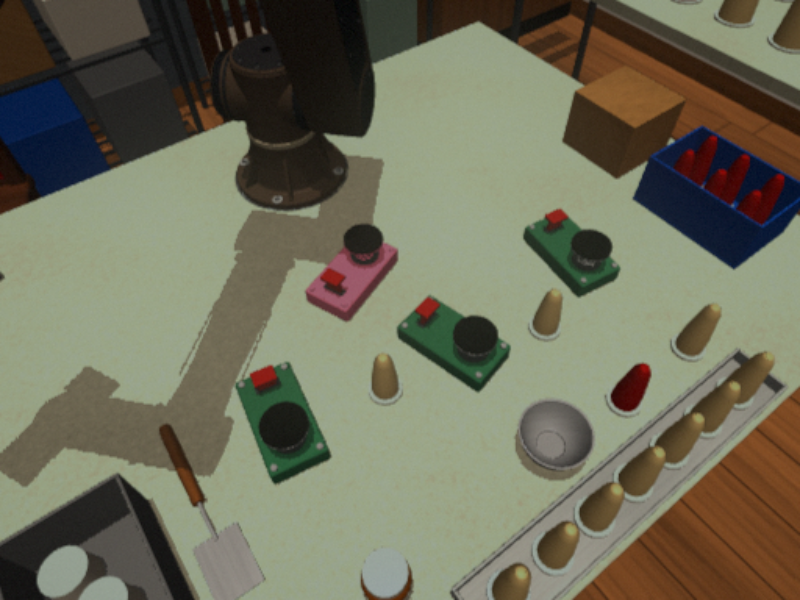

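View pics/top0b.png

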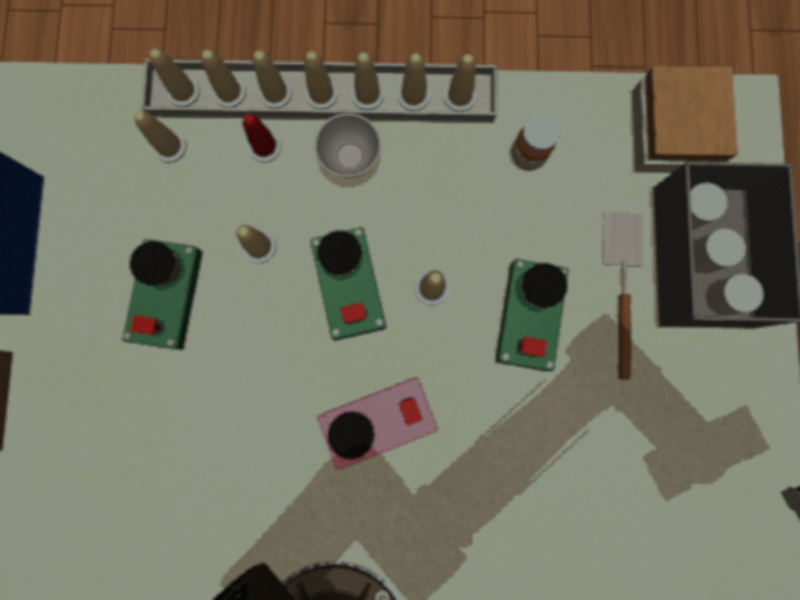

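Both views show three green stands in a row. At 800x600 in the top view they are left (162,295), middle (347,283) and right (533,315). The look-alikes are the pink stand at (377,422), the red cone at (262,135) and the loose cones, and I'll leave all of those alone. Next I'll refine the pad and tag positions by colour and height.

```bash
cat > m.py <<'E'
from h import *
est={"L":((.574,.289),(.481,.304)),"M":((.593,.007),(.516,-.022)),"R":((.554,-.318),(.457,-.294))}
def cloud(p):
    v,u=np.mgrid[0:384,0:512]; K=np.array(p["mtx"]);T=np.array(p["pose"]);s=p["range_z"]
    d=np.stack([(u-K[0,2])/K[0,0]*s,-(v-K[1,2])/K[1,1]*s,-s],-1)
    return d@T[:3,:3].T+T[:3,3]
def measure():
    for n in("scene","top"):
        p=arm.grab_frame(n);W=cloud(p);f=p["frame"].astype(int);ok=p["range_z"]>0
        red=(f[...,0]>110)&(f[...,1]<70)&(f[...,2]<70); blk=f.max(2)<75
        for k,(a,b) in est.items():
            for nm,c,m,z0,z1 in(("pad",a,blk,.055,.09),("tag",b,red,.035,.085)):
                s=ok&m&(np.hypot(W[...,0]-c[0],W[...,1]-c[1])<.055)&(W[...,2]>z0)&(W[...,2]<z1)
                z=np.median(W[s][:,2]); q=W[s&(abs(W[...,2]-z)<.005)]
                (cx,cy),(w,h),an=cv2.minAreaRect(q[:,:2].astype(np.float32)*1000)
                print(n,k,nm,len(q),np.round([cx,cy,w,h,an]),"mean",np.round(q.mean(0)*1000),"z",round(z*1000,1))
        yield n,p
if __name__=="__main__":
    for n,p in measure():
        if n=="scene":
            cv2.imwrite("pics/crop1.png",cv2.resize(p["frame"][110:320,140:410,::-1],None,fx=2.8,fy=2.8))
    from scipy.spatial.transform import Rotation as R
    print(R.from_euler("xyz",arm.get_state()["ee_rot"]).as_matrix().round(3))
E
python3 m.py
```

```text
scene L pad 399 [579. 288.  66.  71.  46.] mean [580. 286.  79.] z 78.7
scene L tag 64 [483. 300.  33.  24.  82.] mean [485. 301.  66.] z 66.2
scene M pad 549 [601.   2.  68.  69.  74.] mean [602.   1.  79.] z 78.9
scene M tag 101 [509. -21.  24.  36.  17.] mean [508. -20.  68.] z 68.1
scene R pad 747 [ 556. -313.   68.   68.   52.] mean [ 557. -313.   79.] z 79.0
scene R tag 129 [ 461. -297.   34.   25.   81.] mean [ 461. -297.   68.] z 67.5
top L pad 664 [575. 286.  69.  67.  26.] mean [574. 286.  79.] z 78.8
top L tag 129 [480. 300.  32.  23.  82.] mean [480. 300.  67.] z 66.6
top M pad 646 [595.   1.  67.  68.   4.] mean [595.   1.  79.] z 78.9
top M tag 134 [505. -22.  24.  32.  15.] mean [505. -22.  69.] z 68.5
top R pad 643 [ 550. -313.   66.   66.    0.] mean [ 550. -313.   79.] z 79.1
top R tag 134 [ 458. -298.   33.   23.   79.] mean [ 458. -298.   68.] z 67.5
[[ 0.    -0.442  0.897]
 [-0.     0.897  0.442]
 [-1.    -0.     0.   ]]
```

View pics/crop1.png

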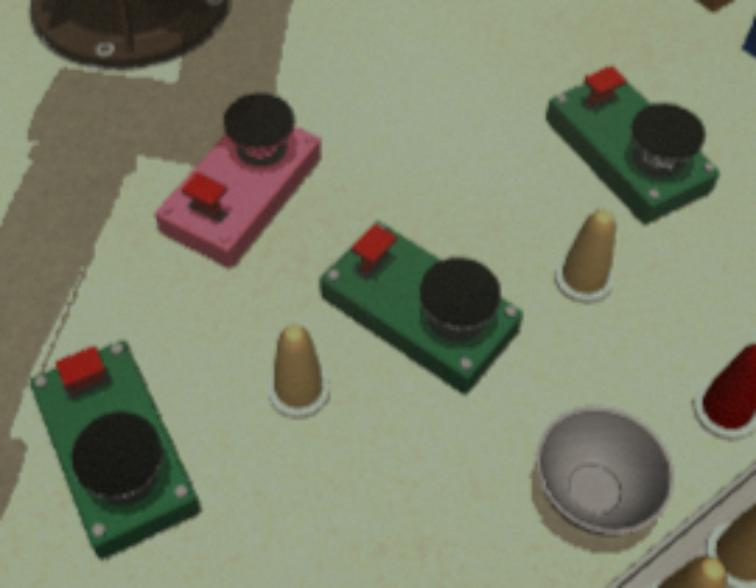

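The crop confirms the choice: the three green stands are at crop (115,450), (420,305) and (632,143), the pink look-alike is at (240,180), and the cones are between the stands. Now I'll close the gripper and travel to a point above the left pad.

```bash
python3 -m inch '.258 .826 0 0 0 -.5;.258 .826 0 0 0 -.5;.258 .826 0 0 0 -.5;.258 .826 0 0 0 -.5;.258 .826 0 0 0 -.5;.258 .826 0 0 0 -.5;.258 .826 0 0 0 -.5;.258 .826 0 0 0 -.5;.258 .826 0 0 0 -.5;.258 .826 0 0 0 -.5;.258 .826 0 0 0 -.25;.258 .826 0 0 0 0' 0 20
python3 -m inch '.258 .826 0 0 0 0;.258 .826 0 0 0 0;.258 .826 0 0 0 0;.258 .826 0 0 0 0;.258 .826 0 0 0 0;.258 .826 0 0 0 0;.258 .826 0 0 0 0;.258 .826 0 0 0 0;.258 .826 0 0 0 0;.258 .826 0 0 0 0;.258 .826 0 0 0 0;.258 .826 0 0 0 0'
python3 -m inch '.258 .826 0 0 0 0;.258 .826 0 0 0 0;.258 .826 0 0 0 0;.258 .826 0 0 0 0;.258 .826 0 0 0 0;.258 .826 0 0 0 0;.258 .826 0 0 0 0;.258 .826 0 0 0 0;.258 .826 0 0 0 0;.258 .826 0 0 0 0;.258 .826 0 0 0 0;.258 .826 0 0 0 0'
```

```text
t: 2.4
eef_pos: [0.3914, -0.3073, 0.2268]
ee_rot: [-0.317, 1.57, -0.318]
force: [0.9, -0.9, -0.0]
width: 0.0007
t: 3.9
eef_pos: [0.4843, -0.0099, 0.2268]
ee_rot: [0.31, 1.57, 0.309]
force: [-0.3, -1.2, -0.2]
width: 0.0003
t: 5.4
eef_pos: [0.5774, 0.2883, 0.2264]
ee_rot: [-2.432, 1.571, -2.432]
force: [-0.4, -0.1, -0.3]
width: 0.0002
```

```bash
python3 -m inch '0 0 -.65 0 0 0;0 0 -.65 0 0 0;0 0 -.65 0 0 0;0 0 -.65 0 0 0;0 0 -.65 0 0 0;0 0 -.65 0 0 0;0 0 -.5 0 0 0;0 0 -.15 0 0 0;0 0 0 0 0 0;0 0 0 0 0 0'
```

```text
t: 6.65
eef_pos: [0.5774, 0.287, 0.0909]
ee_rot: [0.613, 1.57, 0.613]
force: [0.1, 0.7, -0.1]
width: 0.0007
```

```bash
python3 -m inch '0 0 -.2 0 0 0;0 0 -.15 0 0 0;0 0 -.1 0 0 0;0 0 -.1 0 0 0;0 0 -.05 0 0 0;0 0 0 0 0 0;0 0 0 0 0 0'
python3 -m inch '0 0 -.1 0 0 0;0 0 0 0 0 0;0 0 0 0 0 0;0 0 0 0 0 0'
```

```text
t: 7.52
eef_pos: [0.577, 0.2866, 0.0722]
ee_rot: [0.527, 1.571, 0.527]
force: [-0.3, 0.7, 2.2]
width: 0.0001
t: 8.02
eef_pos: [0.577, 0.2866, 0.0691]
ee_rot: [0.606, 1.571, 0.605]
force: [-0.2, 0.2, 3.4]
width: 0.0002
```

```bash
python3 -m inch '0 0 .15 0 0 0;0 0 .25 0 0 0;0 0 .5 0 0 0;0 0 .7 0 0 0;0 0 .7 0 0 0;0 0 .1 0 0 0;0 0 0 0 0 0'
python3 -m inch '.07 -.952 0 0 0 0;.07 -.952 0 0 0 0;.07 -.952 0 0 0 0;.07 -.952 0 0 0 0;.07 -.952 0 0 0 0;.07 -.952 0 0 0 0;.07 -.952 0 0 0 0;.07 -.952 0 0 0 0;.07 -.952 0 0 0 0;.07 -.952 0 0 0 0;0 0 0 0 0 0;0 0 0 0 0 0'
python3 -m inch '0 0 -.5 0 0 0;0 0 -.5 0 0 0;0 0 -.5 0 0 0;0 0 -.15 0 0 0;0 0 0 0 0 0;0 0 0 0 0 0'
```

```text
t: 8.9
eef_pos: [0.5767, 0.2865, 0.1412]
ee_rot: [1.673, 1.57, 1.673]
force: [-0.2, 0.2, 0.3]
width: 0.0005
t: 10.4
eef_pos: [0.5975, 0.0006, 0.1406]
ee_rot: [-2.982, 1.57, -2.983]
force: [0.5, 0.2, -0.0]
width: 0.0002
t: 11.15
eef_pos: [0.5983, 0.0011, 0.092]
ee_rot: [0.127, 1.57, 0.127]
force: [0.0, 0.5, -0.4]
width: 0.0002
```

```bash
python3 -m inch '0 0 -.2 0 0 0;0 0 -.15 0 0 0;0 0 -.12 0 0 0;0 0 -.12 0 0 0;0 0 -.05 0 0 0;0 0 0 0 0 0;0 0 0 0 0 0'
python3 -m inch '0 0 -.1 0 0 0;0 0 0 0 0 0;0 0 0 0 0 0;0 0 0 0 0 0'
```

```text
t: 12.02
eef_pos: [0.5979, 0.001, 0.0728]
ee_rot: [-0.584, 1.571, -0.584]
force: [-1.9, 0.8, 5.8]
width: 0.0005
t: 12.52
eef_pos: [0.5979, 0.001, 0.0701]
ee_rot: [-0.261, 1.57, -0.261]
force: [-4.4, -0.1, 8.8]
width: 0.0005
```

```bash
python3 -m inch '0 0 .15 0 0 0;0 0 .25 0 0 0;0 0 .5 0 0 0;0 0 .7 0 0 0;0 0 .7 0 0 0;0 0 .05 0 0 0;0 0 0 0 0 0'
python3 -m inch '-.136 -.952 0 0 0 0;-.136 -.952 0 0 0 0;-.136 -.952 0 0 0 0;-.136 -.952 0 0 0 0;-.136 -.952 0 0 0 0;-.136 -.952 0 0 0 0;-.136 -.952 0 0 0 0;-.136 -.952 0 0 0 0;-.136 -.952 0 0 0 0;-.136 -.952 0 0 0 0;-.136 -.952 0 0 0 0;0 0 0 0 0 0'
python3 -m inch '0 0 -.5 0 0 0;0 0 -.5 0 0 0;0 0 -.5 0 0 0;0 0 -.15 0 0 0;0 0 0 0 0 0;0 0 0 0 0 0'
```

```text
t: 13.4
eef_pos: [0.5978, 0.001, 0.1398]
ee_rot: [1.475, 1.571, 1.474]
force: [1.0, 0.3, 0.4]
width: 0.0004
t: 14.9
eef_pos: [0.552, -0.3145, 0.1385]
ee_rot: [2.893, 1.569, 2.89]
force: [0.1, 0.5, -0.2]
width: 0.0001
t: 15.65
eef_pos: [0.5535, -0.3133, 0.0909]
ee_rot: [-0.402, 1.57, -0.403]
force: [0.6, -1.0, 0.2]
width: 0.0008
```

```bash
python3 -m inch '0 0 -.2 0 0 0;0 0 -.15 0 0 0;0 0 -.1 0 0 0;0 0 -.1 0 0 0;0 0 -.05 0 0 0;0 0 0 0 0 0;0 0 0 0 0 0'
python3 -m inch '0 0 -.1 0 0 0;0 0 0 0 0 0;0 0 0 0 0 0;0 0 0 0 0 0'
```

```text
t: 16.52
eef_pos: [0.5531, -0.3132, 0.0726]
ee_rot: [-0.413, 1.571, -0.413]
force: [-1.2, 0.9, 4.9]
width: 0.0005
t: 17.02
eef_pos: [0.5531, -0.3132, 0.0697]
ee_rot: [-0.379, 1.571, -0.38]
force: [-1.2, 1.8, 5.8]
width: 0.0006
```

Forces at about 10 mm of press were 3.4 N left, 8.8 N middle and 5.8 N right, so the left spring is clearly the softest. Next I'll release the right pad and go to a point above the left tag.

```bash
python3 -m inch '0 0 .15 0 0 0;0 0 .25 0 0 0;0 0 .5 0 0 0;0 0 .7 0 0 0;0 0 .7 0 0 0;0 0 .1 0 0 0;0 0 0 0 0 0'
python3 m.py | grep -v "^\[\|^ \["
python3 -m inch '-.108 .929 0 0 0 0;-.108 .929 0 0 0 0;-.108 .929 0 0 0 0;-.108 .929 0 0 0 0;-.108 .929 0 0 0 0;-.108 .929 0 0 0 0;-.108 .929 0 0 0 0;-.108 .929 0 0 0 0;-.108 .929 0 0 0 0;-.108 .929 0 0 0 0;-.108 .929 0 0 0 0'
python3 -m inch '-.108 .929 0 0 0 0;-.108 .929 0 0 0 0;-.108 .929 0 0 0 0;-.108 .929 0 0 0 0;-.108 .929 0 0 0 0;-.108 .929 0 0 0 0;-.108 .929 0 0 0 0;-.108 .929 0 0 0 0;-.108 .929 0 0 0 0;-.108 .929 0 0 0 0;-.108 .929 0 0 0 0;0 0 0 0 0 0'
```

```text
t: 17.9
eef_pos: [0.5529, -0.313, 0.1414]
ee_rot: [0.848, 1.57, 0.847]
force: [-0.1, 0.1, -0.9]
width: 0.0003
scene L pad 384 [578. 288.  65.  70.  36.] mean [580. 286.  79.] z 78.9
scene L tag 73 [486. 300.  33.  25.  81.] mean [486. 300.  66.] z 66.5
scene M pad 536 [601.   1.  66.  67.  49.] mean [602.   1.  79.] z 78.9
scene M tag 109 [509. -20.  25.  35.  14.] mean [510. -21.  68.] z 68.5
scene R pad 708 [ 559. -313.   68.   64.   78.] mean [ 559. -313.   79.] z 78.9
scene R tag 0 [0. 0. 0. 0. 0.] mean [nan nan nan] z nan
top L pad 624 [573. 285.  67.  66.  58.] mean [573. 285.  79.] z 79.0
top L tag 135 [480. 299.  35.  23.  82.] mean [480. 298.  66.] z 66.4
top M pad 0 [0. 0. 0. 0. 0.] mean [nan nan nan] z nan
top M tag 0 [0. 0. 0. 0. 0.] mean [nan nan nan] z nan
top R pad 257 [ 546. -305.   68.   46.   31.] mean [ 542. -306.   79.] z 79.1
top R tag 132 [ 457. -297.   32.   23.   81.] mean [ 457. -296.   68.] z 67.8
t: 19.38
eef_pos: [0.5168, -0.0059, 0.1406]
ee_rot: [-2.823, 1.569, -2.824]
force: [0.4, -0.4, -0.7]
width: 0.0004
t: 20.88
eef_pos: [0.4814, 0.3012, 0.1404]
ee_rot: [-2.284, 1.57, -2.283]
force: [-0.2, 0.1, 0.3]
width: 0.0005
  return _methods._mean(a, axis=axis, dtype=dtype,
  ret = ret.dtype.type(ret / rcount)
m.py:16: RuntimeWarning: Mean of empty slice.
  print(n,k,nm,len(q),np.round([cx,cy,w,h,an]),"mean",np.round(q.mean(0)*1000),"z",round(z*1000,1))
  ret = um.true_divide(
```

No stand has moved; the NaNs are stands hidden by the arm. Now I'll press the left tag.

```bash
python3 -m inch '0 0 -.6 0 0 0;0 0 -.6 0 0 0;0 0 -.5 0 0 0;0 0 -.3 0 0 0;0 0 -.2 0 0 0;0 0 -.2 0 0 0;0 0 -.2 0 0 0;0 0 -.2 0 0 0;0 0 -.2 0 0 0;0 0 0 0 0 0'
python3 -m inch '0 0 -.1 0 0 0;0 0 -.04 0 0 0;0 0 0 0 0 0;0 0 0 0 0 0'
```

```text
t: 22.12
eef_pos: [0.4816, 0.2999, 0.0508]
ee_rot: [-2.473, 1.57, -2.473]
force: [-0.4, -0.2, 0.4]
width: 0.0007
t: 22.62
eef_pos: [0.4817, 0.2999, 0.047]
ee_rot: [-2.886, 1.571, -2.886]
force: [0.5, -1.0, -0.0]
width: 0.0006
```

No force shows here, so I'll look before going lower.

```bash
python3 - <<'E'
from h import *
p=arm.grab_frame("scene");q=arm.grab_frame("top")
a=cv2.resize(p["frame"][90:210,310:430,::-1],(400,400),interpolation=2);b=cv2.resize(q["frame"][130:250,40:160,::-1],(400,400),interpolation=2)
cv2.imwrite("pics/tag1.png",np.hstack([a,b]))
E
```

```text
(no output)
```

View pics/tag1.png

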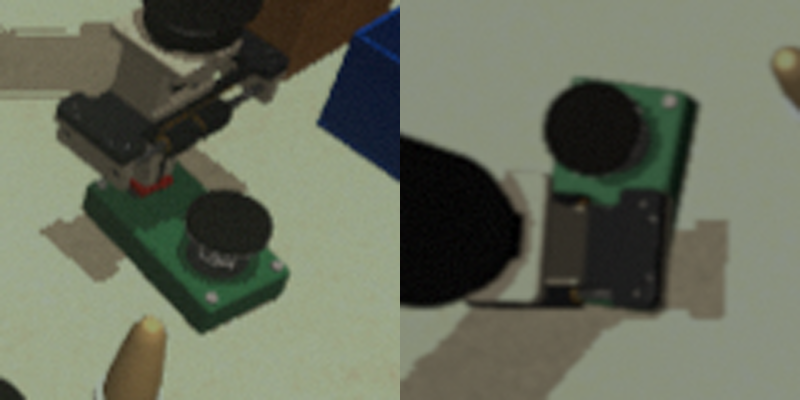

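The red tag is under the fingertips at left panel (150,185) and nearly down, and the force had relaxed to zero once the motion stopped. I'll go on to the stop.

```bash
python3 -m inch '0 0 -.05 0 0 0;0 0 -.04 0 0 0;0 0 0 0 0 0;0 0 0 0 0 0'
```

```text
t: 23.22
eef_pos: [0.4819, 0.3, 0.0452]
ee_rot: [0.439, 1.57, 0.439]
force: [-2.5, -1.6, 9.3]
width: 0.0005
```

```bash
python3 -m inch '0 0 -.02 0 0 0;0 0 0 0 0 0;0 0 0 0 0 0'
python3 -m inch '0 0 .1 0 0 0;0 0 .3 0 0 0;0 0 .6 0 0 0;0 0 .8 0 0 0;0 0 .8 0 0 0;0 0 .8 0 0 0;0 0 .8 0 0 0;0 0 .8 0 0 0;0 0 0 0 0 0'
python3 -m inch '-.3 .9 0 0 0 0;-.3 .9 0 0 0 0;-.3 .9 0 0 0 0;-.3 .9 0 0 0 0;-.3 .9 0 0 0 0;-.3 .9 0 0 0 0;0 0 0 0 0 0;0 0 0 0 0 0'
python3 - <<'E'
import m,cv2
for n,p in m.measure(): cv2.imwrite(f"pics/{n}end.png",cv2.resize(p["frame"][...,::-1],(800,600)))
E
```

```text
t: 23.6
eef_pos: [0.482, 0.3001, 0.0452]
ee_rot: [0.445, 1.57, 0.445]
force: [-4.2, -2.1, 14.6]
width: 0.0005
t: 24.72
eef_pos: [0.4827, 0.3008, 0.1963]
ee_rot: [0.786, 1.567, 0.786]
force: [-0.9, -0.9, -1.3]
width: -0.0
t: 25.72
eef_pos: [0.4275, 0.4622, 0.1935]
ee_rot: [-2.106, 1.57, -2.106]
force: [0.1, -1.0, 0.8]
width: 0.0005
scene L pad 398 [579. 288.  67.  69.  37.] mean [580. 286.  79.] z 78.8
scene L tag 63 [484. 301.  34.  23.  85.] mean [484. 302.  44.] z 43.7
scene M pad 553 [602.   3.  69.  68.  26.] mean [602.   1.  79.] z 78.9
scene M tag 98 [509. -20.  23.  34.  14.] mean [509. -21.  69.] z 68.8
scene R pad 750 [ 557. -312.   68.   68.   59.] mean [ 557. -313.   79.] z 78.9
scene R tag 128 [ 461. -297.   34.   24.   80.] mean [ 461. -297.   67.] z 67.5
top L pad 668 [574. 286.  69.  68.  48.] mean [574. 286.  79.] z 78.8
top L tag 119 [481. 300.  33.  23.  82.] mean [481. 300.  44.] z 43.8
top M pad 648 [595.   1.  67.  67.   2.] mean [595.   1.  79.] z 78.9
top M tag 130 [505. -22.  23.  32.  14.] mean [505. -22.  68.] z 68.3
top R pad 646 [ 551. -313.   67.   67.   68.] mean [ 551. -313.   79.] z 79.0
top R tag 132 [ 458. -298.   32.   23.   80.] mean [ 458. -298.   68.] z 67.7
```

View pics/sceneend.png

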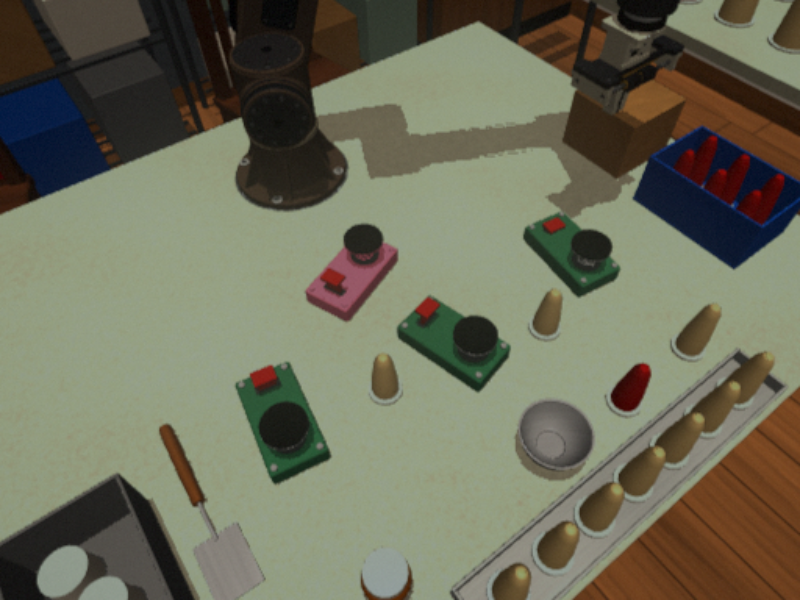

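The left tag is down at (555,225), the other two tags are up, and everything is where it was. The gripper appears close to the brown box at (625,120), so I'll back it off before handing in.

```bash
python3 -m inch '0 0 .8 0 0 0;0 0 .8 0 0 0;0 -.8 .5 0 0 0;0 -.8 0 0 0 0;0 -.8 0 0 0 0;0 -.8 0 0 0 0;0 0 0 0 0 0;0 0 0 0 0 0'
python3 - <<'E'
from station import arm
s=arm.get_state();print(s["force"],s["eef_pos"],abs(s["qd"]).max());print(arm.job_done())
E
```

```text
t: 26.82
eef_pos: [0.4279, 0.3656, 0.2568]
ee_rot: [1.256, 1.571, 1.256]
force: [0.9, 0.4, 0.7]
width: 0.0005
[0.86398266 0.37257919 0.6749647 ] [0.42791359 0.3655658  0.25681017] 0.011320854121081072
the job is handed in; nothing more can be done
None
```

I pressed and released the left, middle and right pads in that order, each by about 10–11 mm. I then pushed the left stand's red tag fully down, and handed the job in at about 27 s.

- **Softest spring:** the force at about 10 mm of press was 3.4 N on the left, 8.8 N in the middle and 5.8 N on the right, so the left one is clearly the softest.
- **Tag:** it met its stop with the fingertips at 45.2 mm and held there at 14.6 N. The cameras then read its top at about 44 mm, and they read everything roughly 1 mm low. The other two tags are still up at about 68 mm.
- **Stands and scene:** all three pads came back to their full height. The stands measured within about 1–2 mm of where they started, which is within the measurement noise. In the last picture the cones, the spatula and the pink stand looked undisturbed; I did not measure those.
- **Finish:** the arm ended with the fingertips 257 mm above the table, with about 1 N on the force sensor, which is its noise level. After that last picture I moved it up and away from a brown box it appeared close to. I did not take another picture after that move.

Two readings looked odd. Partway down, the force on the tag dropped to about zero while the arm was stopped. A picture showed the tag still under the fingertips, and pressing on to the stop confirmed it. The middle pad also showed about 4 N of sideways force while pressed, but the stand did not move.

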